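# Run the ring gauge home on the thick terminal stud

### The job

Two repaired terminal studs stand on the bench, each with a steel ring gauge already started on its thread. Check the thread of the thicker stud: screw its ring gauge on clockwise, seen from above, until it seats on the shoulder and will turn no further, then let go of it. Leave the ring gauge on the thinner stud as it is.

Things in the scene. Friction and masses are not known exactly. Their poses are not given: they have to be found in the camera images.
- gauge_thick_center (a point): Centre (on its vertical axis, half-way up) of the larger ring gauge: knurled steel ring, 50 mm outside diameter, 18 mm high, dark line across its top, round a 24 mm thick brass stud. The centre is 61 to 64 mm above the bench at the start, 59 mm when seated. Grip across any diameter from above; the space round the ring is free down to 25 mm above the bench.
- shoulder_thick (a point): Centre of the shoulder on which the larger ring seats: top of a 32 mm thick steel column, 50 mm above the bench. The stud rises from it to 84 mm above the bench. The black foot below, 84 x 64 mm, 10 mm thick with a round collar to 20 mm, is fixed to the bench. The places of the two stands vary and may be exchanged.
- gauge_thick (a joint): Angle of the larger ring on its coarse thread, rad, growing clockwise seen from above. Starts between 0.02 and 0.7, meets the shoulder (hard stop) at 1.4: one grasp is enough. Sinks 3.2 mm per rad, needs about 0.1 N m to turn, stays where it is left. Against the stop the gripper slips round the ring without harm.
- gauge_thin_mark (a point): Outer end of the dark line on the top of the smaller ring gauge (knurled steel ring, 34 mm outside diameter, 18 mm high, on a 12 mm thick brass stud, its stand and heights like the other's). Its axis is 17 mm from this point. This ring is to be left alone.

How it is judged:
By the outcome, as a careful person would: the job done as asked, in the order asked, and still so for the second after the job is handed in, with the robot touching nothing.
It also fails if it takes over 29 s, if anything falls off the work surface, if the arm or the gripper's body presses on something with over 40 N, if the wrist force passes 120 N, or if a joint passes its speed limit or range.

### The arm

A 7-joint arm with a two-finger parallel gripper is mounted at the origin on a cart in front of the work surface, level with it; the furniture and walls round the work are solid. World frame = base frame: x ahead of the robot, y to its left, z up, the work surface at z = 0. Lengths are in m, angles in rad, forces in N, time in s.
With the tool pointing down it reaches from about 0.375 to 0.925 m from the base axis. Payload 3.1 kg.
Tool frame: the origin (TCP) lies at the very end of the fingers, on their centre line; the grasp point (between the pads) lies manip.grip_depth behind it (manip.grip_depth is the distance from the TCP to the grasp point, in m); z points along the fingers, y is the direction in which the jaws open and shut (so a half turn about z gives the same grasp; the last joint's range is limited). The gripper opens to 85 mm and grips with 20 to 120 N. Pads are 22 mm wide; open, the fingers measure 114 mm over their backs; the gripper's body (76 mm by 85 mm) begins 54 mm behind the grasp point. The pads swing forward as they close: fully open they stand 13 mm farther back than shut.
Start: joints at [-1.418, 0.383, 0.044, 1.598, -0.018, 1.161, -0.05], TCP at [0.161, 0.63, 0.198] pointing down, gripper open.
Joint ranges: [-2.61, 2.61], [-0.41, 2.15], [-1.48, 1.57], [0, 2.5], [-1.57, 4.71], [0.05, 1.97], [-2.85, 2.85]. Speed limits (rad/s): [2.79, 2.79, 3.14, 3.14, 3.14, 3.14, 3.14].

### API

Orientations are given as [roll, pitch, yaw] about the fixed x, y, z axes, in that order (R = Rz(yaw) Ry(pitch) Rx(roll)).
In Python, from station import telemetry, imaging, job, manip gives the robot as it stands.
- The arm moves only by the tool apply_moves, never from a script. Its argument "plan" is a list of rows, each an object of numbers: "dx", "dy", "dz": the shift along the tool's x, y, z in units of 40 mm (1.0 is 40 mm); "wx", "wy", "wz": the turn, a rotation vector about the tool's x, y, z in units of 8 degrees (1.0 is 8 degrees); "fingers": the finger opening in mm, from 0 to 85.4. A call has 1 to 12 rows; each row is the pose to reach, as a shift and turn from the pose commanded when the call began, along the tool's axes at that moment; what a row does not reach only later rows make up. A row lasts 1/10 s, in which the tool goes at most 50 mm and 8.59 degrees, less where a joint would pass 70% of its speed; a pose out of reach is approached as far as the arm can. A call with a gripper value outside its range is refused whole. The fingers move at their own pace and stop on an object; the grip force is fixed at half the most. Time passes only in rows, so rows that repeat a pose let the fingers close. It gives the time, the measured TCP pose, the force and the opening at its end, in the units of the state.
- telemetry.get_state(): the state, without advancing time (a new reading comes with each control period).
- imaging.read_camera(name): name is "scene" or "top" or "wrist"; returns the picture (400x640x3 uint8, blue, green, red); there is no depth.
- imaging.calibration(name): a dict with "fovy" (degrees; the focal length in pixels is half the picture's height over the tangent of half this angle, whatever the lens; pixels are square), "cx", "cy" (the principal point, pixels), "eye" and "attitude" of the camera in the world; the wrist camera has in their place "T_tool_cam" (4x4, takes a point from camera to tool coordinates, whose origin is the TCP and whose axes are the flange's). Camera axes: x right, y down, z forward; pixel columns grow to the right and rows downward; lengths in m; the calibration is good to about 2 mm. The wrist camera is an equidistant fisheye: a pixel r from the principal point sees the ray r / f radians off the axis. A picture is of the moment at which its call begins: read the wrist's pose just before it. calibration takes no time and is no camera call.
- job.hand_in(): hands the job in, once; it reports no verdict.
The state is a dict: "t": time; "joints": joint angles; "dq": joint speeds; "joint_efforts": joint torques, N m; "position": TCP position; "tool_rot": TCP orientation; "force": force on the tool from outside, world axes, zero at the start; "torque": the same for the moment, N m; "finger_gap": finger opening in m.
Only numpy, scipy, OpenCV 4.12 (cv2) and the standard library are available. Lean on these libraries where they do the work, as an engineer would, in place of code of your own. Each camera call takes 0.05 s, during which the arm holds its last target. There are 200 camera calls.

## Working session

There is one attempt and no reset: what is moved stays moved. The work goes in short steps, Python scripts to look and compute and a tool call to move; the robot and the scene stay as the last step left them, time stands still between calls to the robot, and variables do not carry over. Pictures are saved under pics/ and viewed, about 8 in all and at most 12, crops included, and the job is handed in when it is done.

Besides the shell and the picture viewer there is one more tool, called after "Call:" by a JSON object that holds its "name" and its "arguments", one argument or row to a line. apply_moves: Moves the arm, as the interface text tells. Its arguments: {"type":"object","properties":{"plan":{"type":"array","items":{"type":"object","properties":{"dx":{"type":"number"},"dy":{"type":"number"},"dz":{"type":"number"},"wx":{"type":"number"},"wy":{"type":"number"},"wz":{"type":"number"},"fingers":{"type":"number"}}}}},"required":["plan"]}

```bash
mkdir -p pics; python3 - <<'E'
from station import telemetry, imaging, job, manip
import cv2
s=telemetry.get_state(); print(s, manip.grip_depth)
for n in("scene","top","wrist"):
    cv2.imwrite(f"pics/{n}0.png",imaging.read_camera(n)); print(n,imaging.calibration(n))
E
```

```text
{'t': 0.0, 'joints': array([-1.41779347,  0.38386225,  0.04383462,  1.59955658, -0.01791253,
        1.16119749, -0.04989185]), 'dq': array([ 1.40539001e-04,  1.10981608e-03, -1.04117719e-03,  3.90497652e-04,
        1.38935400e-04, -1.30661746e-05, -2.76370590e-04]), 'joint_efforts': array([-1.36984991e-04, -4.33447766e+01,  1.02442592e+00, -2.49513727e+01,
        1.05712676e-02,  1.11178288e-02,  2.99167688e-06]), 'position': array([0.16107063, 0.62867175, 0.19627774]), 'tool_rot': array([-3.13896476e+00,  1.31104616e-04,  2.89087254e+00]), 'force': array([-0.40152464,  0.3347658 ,  0.05107753]), 'torque': array([ 0.00166733,  0.02701989, -0.00066328]), 'finger_gap': 0.08545112615746885} 0.0187
scene {'fovy': 48.776429659231454, 'cx': 321.3224638409433, 'cy': 193.99417514755515, 'eye': array([ 0.20158683, -0.15818255,  0.70028221]), 'attitude': array([-2.35550714, -0.00539366, -0.69986013])}
top {'fovy': 48.974755869973244, 'cx': 322.5995881587967, 'cy': 205.51767406017612, 'eye': array([0.44075423, 0.29078773, 0.95480907]), 'attitude': array([-2.98684491,  0.00789367, -1.58738162])}
wrist {'fovy': 65.70646984690485, 'cx': 318.84740918289447, 'cy': 194.91748146883464, 'T_tool_cam': array([[ 8.31938459e-04, -9.46180135e-01, -3.23639399e-01,
         8.38209453e-02],
       [ 9.99999566e-01,  9.23273084e-04, -1.28675785e-04,
         6.45791539e-04],
       [ 4.20558018e-04, -3.23639152e-01,  9.46180492e-01,
        -1.75579346e-01],
       [ 0.00000000e+00,  0.00000000e+00,  0.00000000e+00,
         1.00000000e+00]])}
```

View pics/top0.png

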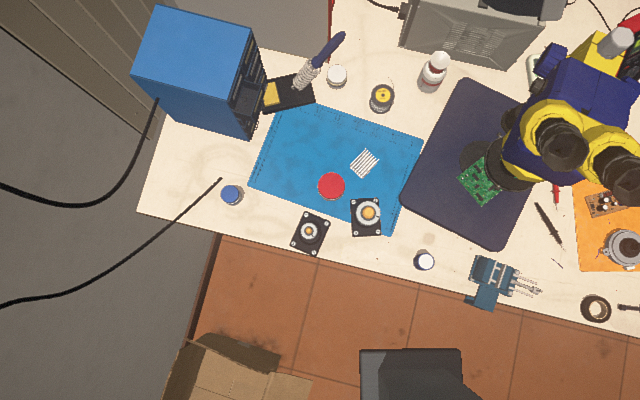

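View pics/scene0.png

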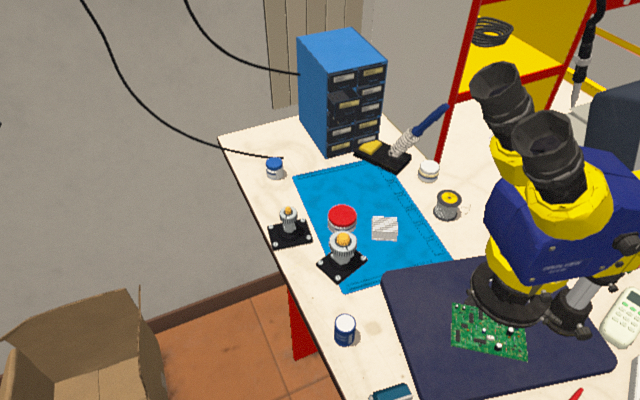

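Top view: the thick stud is at about (368,212) and the thin one at (309,231). In the scene view they are at (344,240) and (288,212). Next I measure in both views.

```bash
cat > h.py <<'E'
from station import telemetry, imaging, job, manip
import cv2, numpy as np
from scipy.spatial.transform import Rotation as R
def ray(n,u,v):
    c=imaging.calibration(n); f=200/np.tan(np.radians(c['fovy']/2))
    if n=='wrist':
        s=telemetry.get_state(); T=c['T_tool_cam']; Rt=R.from_euler('xyz',s['tool_rot']).as_matrix()
        p=np.array([u-c['cx'],v-c['cy']]); r=np.hypot(*p); th=r/f
        d=np.r_[np.sin(th)*p/max(r,1e-9),np.cos(th)]
        return s['position']+Rt@T[:3,3], Rt@T[:3,:3]@d
    d=np.array([(u-c['cx'])/f,(v-c['cy'])/f,1])
    return c['eye'],R.from_euler('xyz',c['attitude']).as_matrix()@d
def onz(n,u,v,z):
    e,d=ray(n,u,v); return e+d*(z-e[2])/d[2]
def tri(*obs):
    A=np.zeros((3,3));b=np.zeros(3)
    for o in obs:
        e,d=ray(*o); d=d/np.linalg.norm(d); P=np.eye(3)-np.outer(d,d); A+=P;b+=P@e
    return np.linalg.solve(A,b)
E
python3 - <<'E'
from h import *
a=cv2.imread('pics/top0.png');b=cv2.imread('pics/scene0.png')
A=cv2.resize(a[180:260,280:400],None,fx=6,fy=6,interpolation=cv2.INTER_CUBIC)[:,:]
B=cv2.resize(b[190:290,260:380],None,fx=6,fy=6,interpolation=cv2.INTER_CUBIC)
cv2.imwrite('pics/c1.png',A);cv2.imwrite('pics/c2.png',B)
print(onz('top',368,212,.084),onz('scene',344,240,.084),onz('top',309,231,.084),onz('scene',288,212,.084))
E
```

```text
[0.56195172 0.2047963  0.084     ] [0.55774341 0.19657136 0.084     ] [0.52587135 0.32331348 0.084     ] [0.52186728 0.31522814 0.084     ]
```

View pics/c1.png

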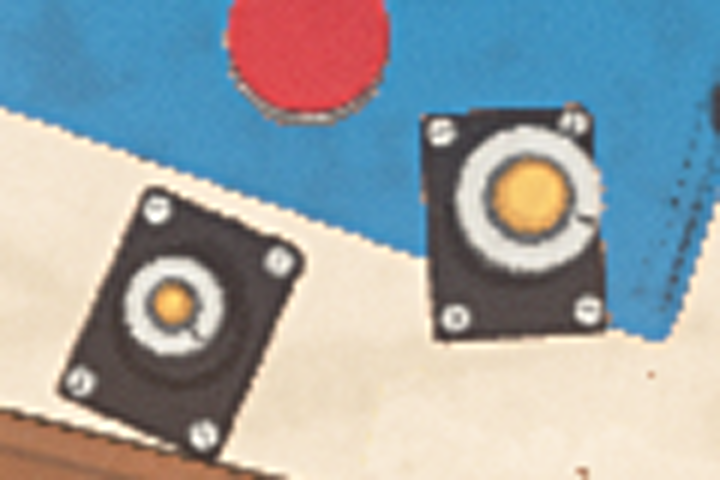

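View pics/c2.png

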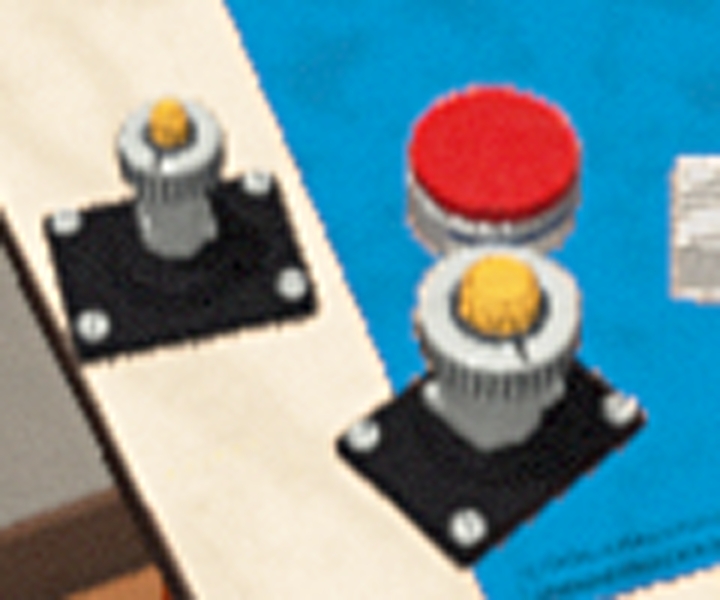

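```bash
python3 - <<'E'
from h import *
print('ring top tri',tri(('top',367.75,212.6),('scene',342.75,241.4)))
print('brass tri',tri(('top',368.1,211.9),('scene',342.9,238.5)))
print('thin',tri(('top',308.6,230.6),('scene',287.9,213.7)))
for z in(.068,.0735):print(onz('top',367.75,212.6,z),onz('scene',342.75,241.4,z))
print('mark',onz('top',379.1,215.9,.0715), 'jar',onz('top',330.9,186,.03), 'jar scene',onz('scene',342,216,.03))
e,d=ray('top',367.75,212.6)
p=onz('top',367.75,212.6,.0715);print('dist m/px',(.0715-e[2])/d[2]/439)
s=telemetry.get_state();Rt=R.from_euler('xyz',s['tool_rot'])
t=p.copy();t[2]=.16
print(Rt.inv().apply(t-s['position'])/.04)
E
```

```text
ring top tri [0.56257622 0.20402026 0.06918712]
brass tri [0.56276751 0.20413178 0.07730484]
thin [0.52817189 0.32487812 0.06678442]
[0.56295382 0.20376526 0.068     ] [0.56302263 0.20481214 0.068     ]
[0.56219594 0.20430497 0.0735    ] [0.55987863 0.20165458 0.0735    ]
mark [0.55531692 0.18134967 0.0715    ] jar [0.62719697 0.27717949 0.03      ] jar scene [0.62814524 0.27700673 0.03      ]
dist m/px 0.002029717339692607
[-12.35407173  -7.7951247    0.93167104]
```

Call:
{"name": "apply_moves", "arguments": {
  "plan": [
    {"dx": -1, "dy": -0.6, "dz": 0.0},
    {"dx": -2, "dy": -1.25, "dz": 0},
    {"dx": -3.1, "dy": -1.9, "dz": 0},
    {"dx": -4.1, "dy": -2.5, "dz": 0},
    {"dx": -5.1, "dy": -3.2, "dz": 0},
    {"dx": -6.2, "dy": -3.9, "dz": 0},
    {"dx": -7.2, "dy": -4.5, "dz": 0},
    {"dx": -8.2, "dy": -5.2, "dz": 0},
    {"dx": -9.3, "dy": -5.85, "dz": 0},
    {"dx": -10.3, "dy": -6.5, "dz": 0.2},
    {"dx": -11.3, "dy": -7.1, "dz": 0.5},
    {"dx": -12.35, "dy": -7.8, "dz": 0.9}
  ]
}}

```text
validation failed for argument at $.pl...
```

Call:
{"name": "apply_moves", "arguments": {
  "plan": [
    {"dz": 0},
    {"dz": 0},
    {"dz": 0}
  ]
}}

```text
validation failed for argument at $.pl...
```

```bash
python3 - <<'E'
from h import *
s=telemetry.get_state(); print(s['t'],s['position'],s['tool_rot'],s['joints'])
cv2.imwrite('pics/w1.png',imaging.read_camera('wrist'))
E
```

```text
0.15 [0.16115139 0.62886034 0.19655561] [-3.13949959e+00  1.18438363e-04  2.89083033e+00] [-1.4177343   0.38365724  0.04383166  1.59924255 -0.01788288  1.16118139
 -0.0498946 ]
```

View pics/w1.png

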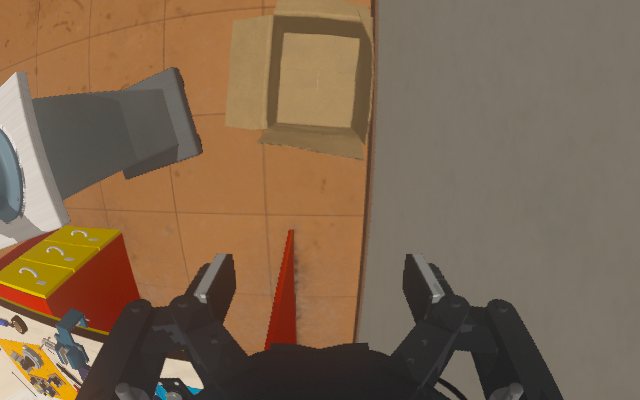

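The call was refused, so the arm hasn't moved and the picture shows only the floor and the open fingers. Every field is probably required, so I'll fill them all in.

Call:
{"name": "apply_moves", "arguments": {
  "plan": [
    {"dx": -1, "dy": -0.6, "dz": 0, "wx": 0, "wy": 0, "wz": 0, "fingers": 85},
    {"dx": -2, "dy": -1.25, "dz": 0, "wx": 0, "wy": 0, "wz": 0, "fingers": 85},
    {"dx": -3.1, "dy": -1.9, "dz": 0, "wx": 0, "wy": 0, "wz": 0, "fingers": 85},
    {"dx": -4.1, "dy": -2.5, "dz": 0, "wx": 0, "wy": 0, "wz": 0, "fingers": 85},
    {"dx": -5.1, "dy": -3.2, "dz": 0, "wx": 0, "wy": 0, "wz": 0, "fingers": 85},
    {"dx": -6.2, "dy": -3.9, "dz": 0, "wx": 0, "wy": 0, "wz": 0, "fingers": 85},
    {"dx": -7.2, "dy": -4.5, "dz": 0, "wx": 0, "wy": 0, "wz": 0, "fingers": 85},
    {"dx": -8.2, "dy": -5.2, "dz": 0, "wx": 0, "wy": 0, "wz": 0, "fingers": 85},
    {"dx": -9.3, "dy": -5.85, "dz": 0, "wx": 0, "wy": 0, "wz": 0, "fingers": 85},
    {"dx": -10.3, "dy": -6.5, "dz": 0.2, "wx": 0, "wy": 0, "wz": 0, "fingers": 85},
    {"dx": -11.3, "dy": -7.1, "dz": 0.5, "wx": 0, "wy": 0, "wz": 0, "fingers": 85},
    {"dx": -12.35, "dy": -7.8, "dz": 0.9, "wx": 0, "wy": 0, "wz": 0, "fingers": 85}
  ]
}}

```text
t: 1.4
position: [0.5622, 0.2061, 0.163]
tool_rot: [3.14, 0.001, 2.892]
force: [0.2, 1.3, 0.2]
finger_gap: 0.0849
```

Call:
{"name": "apply_moves", "arguments": {
  "plan": [
    {"dx": 0, "dy": 0, "dz": 0, "wx": 0, "wy": 0, "wz": 0, "fingers": 85},
    {"dx": 0, "dy": 0, "dz": 0, "wx": 0, "wy": 0, "wz": 0, "fingers": 85}
  ]
}}

```text
t: 1.6
position: [0.5608, 0.2047, 0.1617]
tool_rot: [-3.14, -0.001, 2.886]
force: [-0.3, 1.6, 1.0]
finger_gap: 0.085
```

```bash
python3 - <<'E'
from h import *
s=telemetry.get_state(); print(s['t'],s['position'],s['tool_rot'],s['joints'])
cv2.imwrite('pics/w2.png',imaging.read_camera('wrist'))
E
```

```text
1.6 [0.56082945 0.20466405 0.16170494] [-3.14004234e+00 -1.13324216e-03  2.88638924e+00] [-0.71349848  0.32955774  0.35499426  1.77732723 -0.12868662  1.05931643
  1.00289797]
```

View pics/w2.png

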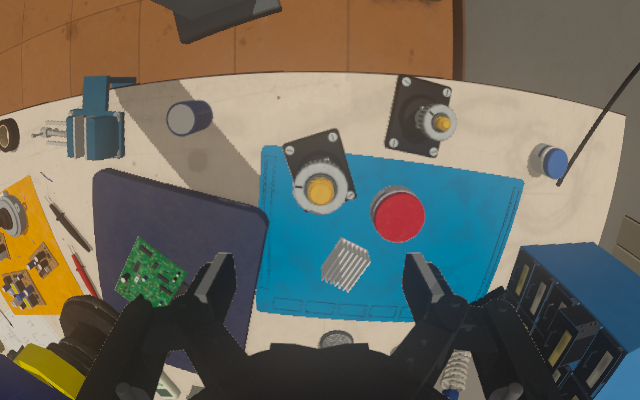

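Wrist view: the thick ring centre is at about (321,188), with the brass at (320,190). The thin stud is at (440,120), well clear.

```bash
python3 - <<'E'
from h import *
a=cv2.imread('pics/w2.png')
hsv=cv2.cvtColor(a,cv2.COLOR_BGR2HSV); m=cv2.inRange(hsv,(15,110,90),(35,255,255))[150:220,290:350]
n,l,st,c=cv2.connectedComponentsWithStats(m);i=1+st[1:,4].argmax();b=c[i]+[290,150];print('brass',b,st[i],onz('wrist',*b,.083))
# ring top ellipse from low-saturation bright pixels
m=cv2.inRange(hsv,(0,0,150),(180,70,255)); m[:150]=0;m[220:]=0;m[:,:285]=0;m[:,355:]=0
n,l,st,c=cv2.connectedComponentsWithStats(m);i=1+st[1:,4].argmax()
print(st[i]); cn,_=cv2.findContours((l==i).astype('uint8'),cv2.RETR_EXTERNAL,cv2.CHAIN_APPROX_NONE)
e=cv2.fitEllipse(max(cn,key=len)); print(e, onz('wrist',*e[0],.0715), onz('wrist',321,188,.0715))
for z in(.0,):pass
cv2.imwrite('pics/w2c.png',cv2.resize(a[140:230,270:370],None,fx=6,fy=6,interpolation=cv2.INTER_CUBIC))
E
```

```text
brass [320.21498371 190.69543974] [ 17  27  27  28 614] [0.55990642 0.20907381 0.083     ]
[ 292  163   61   51 1168]
((320.5588684082031, 188.11517333984375), (44.975379943847656, 51.449485778808594), 98.63600158691406) [0.56124992 0.2090965  0.0715    ] [0.56124286 0.20950875 0.0715    ]
```

View pics/w2c.png

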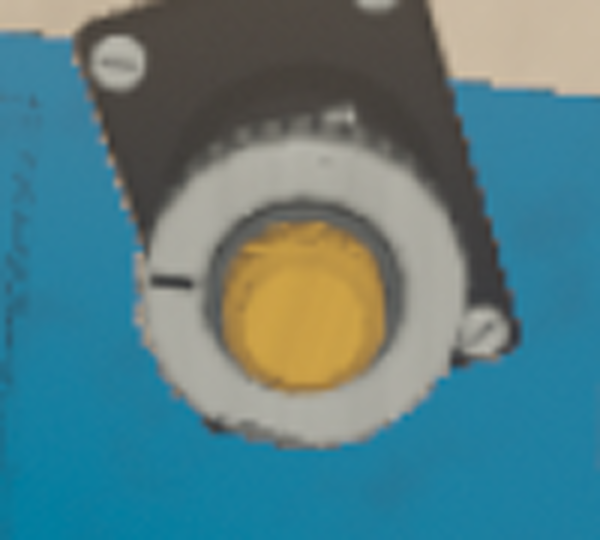

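Relative to the tool, the wrist view puts the ring about 2.4 mm toward +y and -0.8 mm in x. The fixed cameras put it at 0, so I'll shift +2 mm in y. Now descending.

Call:
{"name": "apply_moves", "arguments": {
  "plan": [
    {"dx": 0, "dy": 0.05, "dz": 0.5, "wx": 0, "wy": 0, "wz": 0, "fingers": 85},
    {"dx": 0, "dy": 0.05, "dz": 1.1, "wx": 0, "wy": 0, "wz": 0, "fingers": 85},
    {"dx": 0, "dy": 0.05, "dz": 1.7, "wx": 0, "wy": 0, "wz": 0, "fingers": 85},
    {"dx": 0, "dy": 0.05, "dz": 2.2, "wx": 0, "wy": 0, "wz": 0, "fingers": 85},
    {"dx": 0, "dy": 0.05, "dz": 2.6, "wx": 0, "wy": 0, "wz": 0, "fingers": 85},
    {"dx": 0, "dy": 0.05, "dz": 2.9, "wx": 0, "wy": 0, "wz": 0, "fingers": 85},
    {"dx": 0, "dy": 0.05, "dz": 3.0, "wx": 0, "wy": 0, "wz": 0, "fingers": 85},
    {"dx": 0, "dy": 0.05, "dz": 3.0, "wx": 0, "wy": 0, "wz": 0, "fingers": 85},
    {"dx": 0, "dy": 0.05, "dz": 3.0, "wx": 0, "wy": 0, "wz": 0, "fingers": 85}
  ]
}}

```text
t: 2.55
position: [0.5619, 0.2093, 0.0435]
tool_rot: [3.14, 0.001, 2.891]
force: [0.6, -0.2, -0.1]
finger_gap: 0.0852
```

```bash
python3 - <<'E'
from h import *
s=telemetry.get_state(); print(s['t'],s['position'],s['tool_rot'],s['force'])
cv2.imwrite('pics/w3.png',cv2.resize(imaging.read_camera('wrist')[100:400,120:520],None,fx=2,fy=2))
E
```

```text
2.55 [0.56187556 0.2092983  0.04345041] [3.14043544e+00 1.30192545e-03 2.89082771e+00] [ 0.58111435 -0.17099485 -0.09578346]
```

View pics/w3.png

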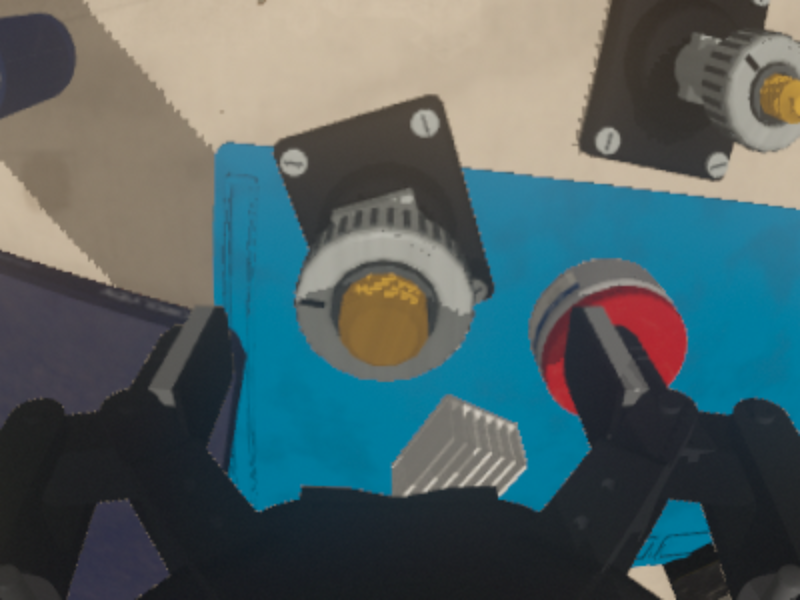

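The ring shows at about u=312.5 against a finger mid-line of 318.7, so the tool is about 2.7 mm too far toward +y. Both wrist views agree on a ring y of about 0.207. I'll shift back 2.5 mm and let it settle.

Call:
{"name": "apply_moves", "arguments": {
  "plan": [
    {"dx": 0, "dy": -0.06, "dz": 0.06, "wx": 0, "wy": 0, "wz": 0, "fingers": 85},
    {"dx": 0, "dy": -0.06, "dz": 0.06, "wx": 0, "wy": 0, "wz": 0, "fingers": 85},
    {"dx": 0, "dy": -0.06, "dz": 0.06, "wx": 0, "wy": 0, "wz": 0, "fingers": 85},
    {"dx": 0, "dy": -0.06, "dz": 0.06, "wx": 0, "wy": 0, "wz": 0, "fingers": 85}
  ]
}}

```text
t: 3.0
position: [0.5606, 0.2065, 0.0403]
tool_rot: [3.141, 0.0, 2.891]
force: [-0.4, 0.3, -0.3]
finger_gap: 0.0853
```

```bash
python3 - <<'E'
from h import *
def rd():
    s=telemetry.get_state(); print(s['t'],s['position'].round(4),s['tool_rot'].round(4))
rd(); a=imaging.read_camera('wrist')
hsv=cv2.cvtColor(a,cv2.COLOR_BGR2HSV); m=cv2.inRange(hsv,(10,90,60),(35,255,255));m[:200]=0;m[300:]=0;m[:,:270]=0;m[:,370:]=0
n,l,st,c=cv2.connectedComponentsWithStats(m);i=1+st[1:,4].argmax();print(c[i],st[i],imaging.calibration('wrist')['cx'])
cv2.imwrite('pics/w4.png',a); rd(); imaging.read_camera('wrist'); rd()
E
```

```text
3.0 [0.5606 0.2065 0.0403] [3.1413e+00 2.0000e-04 2.8906e+00]
[316.97531573 263.35820896] [ 294  240   46   47 1742] 318.84740918289447
3.05 [0.5605 0.2066 0.0403] [3.1414e+00 1.0000e-04 2.8907e+00]
3.1 [0.5605 0.2066 0.0402] [3.1415 0.     2.8909]
```

The ring is centred to within 0.3 mm across the jaws, so I'll close on it.

Call:
{"name": "apply_moves", "arguments": {
  "plan": [
    {"dx": 0, "dy": 0, "dz": 0, "wx": 0, "wy": 0, "wz": 0, "fingers": 0},
    {"dx": 0, "dy": 0, "dz": 0, "wx": 0, "wy": 0, "wz": 0, "fingers": 0},
    {"dx": 0, "dy": 0, "dz": 0, "wx": 0, "wy": 0, "wz": 0, "fingers": 0},
    {"dx": 0, "dy": 0, "dz": 0, "wx": 0, "wy": 0, "wz": 0, "fingers": 0},
    {"dx": 0, "dy": 0, "dz": 0, "wx": 0, "wy": 0, "wz": 0, "fingers": 0},
    {"dx": 0, "dy": 0, "dz": 0, "wx": 0, "wy": 0, "wz": 0, "fingers": 0},
    {"dx": 0, "dy": 0, "dz": 0, "wx": 0, "wy": 0, "wz": 0, "fingers": 0},
    {"dx": 0, "dy": 0, "dz": 0, "wx": 0, "wy": 0, "wz": 0, "fingers": 0}
  ]
}}

```text
t: 3.9
position: [0.5602, 0.2057, 0.0404]
tool_rot: [-3.14, -0.001, 2.89]
force: [-2.6, -2.5, 5.8]
finger_gap: 0.019
```

```bash
python3 - <<'E'
from h import *
s=telemetry.get_state(); print(s['t'],s['position'],s['finger_gap'],s['torque'],s['force'])
cv2.imwrite('pics/w5.png',cv2.resize(imaging.read_camera('wrist')[100:400,120:520],None,fx=2,fy=2))
s=telemetry.get_state(); print(s['t'],s['finger_gap'])
E
```

```text
3.9 [0.56016198 0.20567084 0.04043997] 0.019019256171318003 [-0.6942325   0.56244428  0.01499496] [-2.64130363 -2.51639314  5.82063476]
3.95 0.018724322686268238
```

View pics/w5.png

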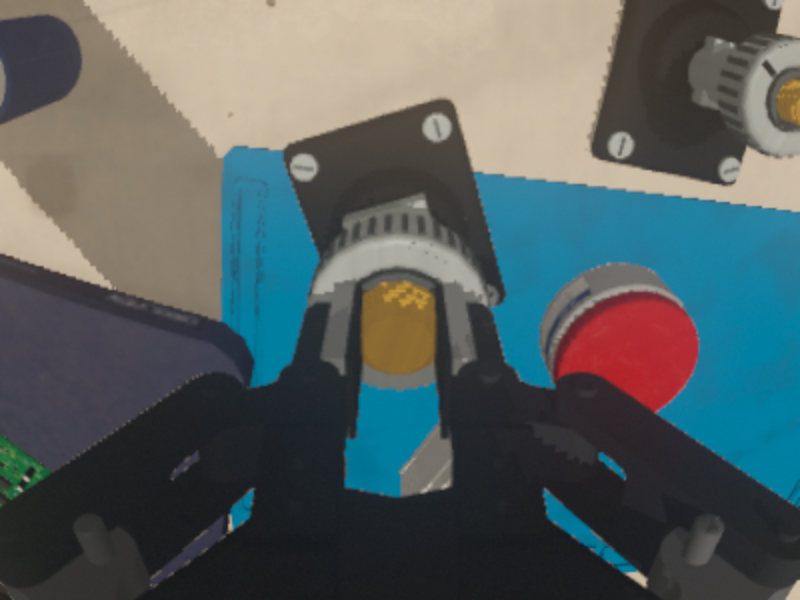

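The picture shows the pads pinching the brass stud above the ring. The 19 mm gap agrees, since the ring would stop them at 50 mm. So the finger ends are really about 35–40 mm behind the stated TCP, above z = 0.068. I'll open and go 28 mm lower, which keeps the ends at or above 0.040 and clear of the foot.

Call:
{"name": "apply_moves", "arguments": {
  "plan": [
    {"dx": 0, "dy": 0, "dz": 0, "wx": 0, "wy": 0, "wz": 0, "fingers": 85},
    {"dx": 0, "dy": 0, "dz": 0, "wx": 0, "wy": 0, "wz": 0, "fingers": 85},
    {"dx": 0, "dy": 0, "dz": 0, "wx": 0, "wy": 0, "wz": 0, "fingers": 85},
    {"dx": 0, "dy": 0, "dz": 0, "wx": 0, "wy": 0, "wz": 0, "fingers": 85},
    {"dx": 0, "dy": 0, "dz": 0, "wx": 0, "wy": 0, "wz": 0, "fingers": 85},
    {"dx": 0, "dy": 0, "dz": 0, "wx": 0, "wy": 0, "wz": 0, "fingers": 85},
    {"dx": 0, "dy": 0, "dz": 0, "wx": 0, "wy": 0, "wz": 0, "fingers": 85},
    {"dx": 0, "dy": 0, "dz": 0, "wx": 0, "wy": 0, "wz": 0, "fingers": 85}
  ]
}}

```text
t: 4.75
position: [0.5604, 0.2066, 0.0401]
tool_rot: [-3.142, -0.0, 2.891]
force: [-0.1, -0.4, -0.3]
finger_gap: 0.0849
```

```bash
python3 - <<'E'
from h import *
s=telemetry.get_state(); print(s['t'],s['position'],s['tool_rot'],s['finger_gap'],s['torque'],s['force'])
a=imaging.read_camera('wrist');cv2.imwrite('pics/w6.png',a)
def brass(f):
    a=cv2.imread(f);hsv=cv2.cvtColor(a,cv2.COLOR_BGR2HSV); m=cv2.inRange(hsv,(10,90,60),(35,255,255));m[:200]=0;m[300:]=0;m[:,:270]=0;m[:,370:]=0
    n,l,st,c=cv2.connectedComponentsWithStats(m);i=1+st[1:,4].argmax();print(c[i],st[i])
brass('pics/w4.png');brass('pics/w6.png')
E
```

```text
4.75 [0.56044577 0.20657866 0.04013855] [-3.14157181e+00 -1.23078456e-05  2.89087014e+00] 0.08493974092385194 [0.04028976 0.04300105 0.06443551] [-0.05633499 -0.41058871 -0.2953986 ]
[316.97531573 263.35820896] [ 294  240   46   47 1742]
[316.91008018 263.52290951] [ 294  240   46   47 1746]
```

Call:
{"name": "apply_moves", "arguments": {
  "plan": [
    {"dx": 0, "dy": 0, "dz": 0.2, "wx": 0, "wy": 0, "wz": 0, "fingers": 85},
    {"dx": 0, "dy": 0, "dz": 0.4, "wx": 0, "wy": 0, "wz": 0, "fingers": 85},
    {"dx": 0, "dy": 0, "dz": 0.6, "wx": 0, "wy": 0, "wz": 0, "fingers": 85},
    {"dx": 0, "dy": 0, "dz": 0.75, "wx": 0, "wy": 0, "wz": 0, "fingers": 85},
    {"dx": 0, "dy": 0, "dz": 0.85, "wx": 0, "wy": 0, "wz": 0, "fingers": 85},
    {"dx": 0, "dy": 0, "dz": 0.85, "wx": 0, "wy": 0, "wz": 0, "fingers": 85},
    {"dx": 0, "dy": 0, "dz": 0.85, "wx": 0, "wy": 0, "wz": 0, "fingers": 85}
  ]
}}

```text
t: 5.5
position: [0.5605, 0.2065, 0.0061]
tool_rot: [-3.142, 0.0, 2.891]
force: [-1.0, 0.2, 0.3]
finger_gap: 0.0851
```

```bash
python3 - <<'E'
from h import *
s=telemetry.get_state(); print(s['t'],s['position'],s['tool_rot'],s['torque'],s['force'])
cv2.imwrite('pics/w7.png',cv2.resize(imaging.read_camera('wrist')[100:400,120:520],None,fx=2,fy=2))
E
```

```text
5.5 [0.56053679 0.20651903 0.00610169] [-3.1415170e+00  1.8594008e-05  2.8907919e+00] [ 0.05482665 -0.0107164  -0.0109981 ] [-1.00705562  0.20515026  0.31313584]
```

View pics/w7.png

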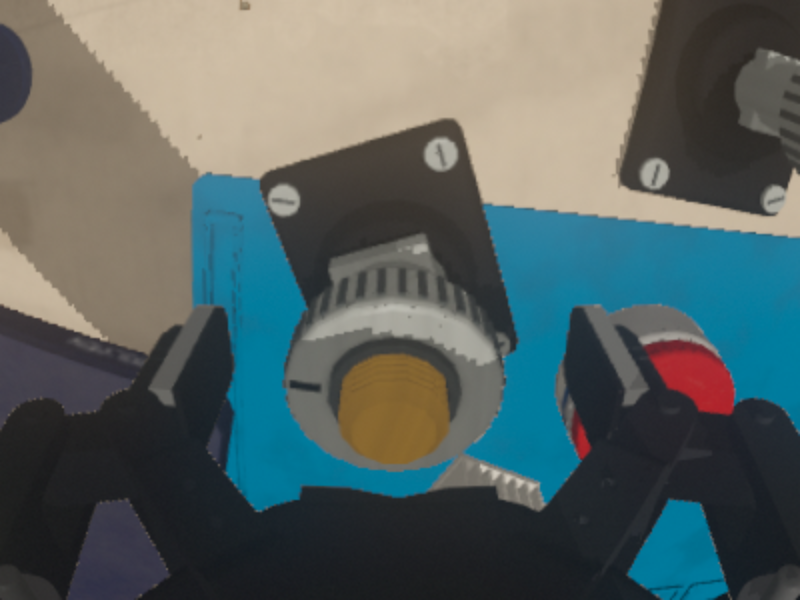

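The ring is centred between the open pads in both x and y, and the pad ends are 15–20 mm below its top. Closing.

Call:
{"name": "apply_moves", "arguments": {
  "plan": [
    {"dx": 0, "dy": 0, "dz": 0, "wx": 0, "wy": 0, "wz": 0, "fingers": 0},
    {"dx": 0, "dy": 0, "dz": 0, "wx": 0, "wy": 0, "wz": 0, "fingers": 0},
    {"dx": 0, "dy": 0, "dz": 0, "wx": 0, "wy": 0, "wz": 0, "fingers": 0},
    {"dx": 0, "dy": 0, "dz": 0, "wx": 0, "wy": 0, "wz": 0, "fingers": 0},
    {"dx": 0, "dy": 0, "dz": 0, "wx": 0, "wy": 0, "wz": 0, "fingers": 0},
    {"dx": 0, "dy": 0, "dz": 0, "wx": 0, "wy": 0, "wz": 0, "fingers": 0}
  ]
}}

```text
t: 6.15
position: [0.5604, 0.2056, 0.0071]
tool_rot: [-3.141, -0.001, 2.89]
force: [-1.6, -2.0, 5.3]
finger_gap: 0.0457
```

The gap is 45.7 mm. That fits the 50 mm ring with the same 4–5 mm offset seen on the 24 mm stud. Now turning clockwise (+wz) while following the sink.

Call:
{"name": "apply_moves", "arguments": {
  "plan": [
    {"dx": 0, "dy": 0, "dz": 0.006, "wx": 0, "wy": 0, "wz": 0.5, "fingers": 0},
    {"dx": 0, "dy": 0, "dz": 0.012, "wx": 0, "wy": 0, "wz": 1.0, "fingers": 0},
    {"dx": 0, "dy": 0, "dz": 0.017, "wx": 0, "wy": 0, "wz": 1.5, "fingers": 0},
    {"dx": 0, "dy": 0, "dz": 0.022, "wx": 0, "wy": 0, "wz": 2.0, "fingers": 0},
    {"dx": 0, "dy": 0, "dz": 0.028, "wx": 0, "wy": 0, "wz": 2.5, "fingers": 0},
    {"dx": 0, "dy": 0, "dz": 0.034, "wx": 0, "wy": 0, "wz": 3.0, "fingers": 0},
    {"dx": 0, "dy": 0, "dz": 0.039, "wx": 0, "wy": 0, "wz": 3.5, "fingers": 0},
    {"dx": 0, "dy": 0, "dz": 0.045, "wx": 0, "wy": 0, "wz": 4.0, "fingers": 0},
    {"dx": 0, "dy": 0, "dz": 0.05, "wx": 0, "wy": 0, "wz": 4.5, "fingers": 0},
    {"dx": 0, "dy": 0, "dz": 0.05, "wx": 0, "wy": 0, "wz": 4.5, "fingers": 0}
  ]
}}

```text
t: 7.15
position: [0.5616, 0.2074, 0.0052]
tool_rot: [3.139, 0.001, 2.263]
force: [0.1, 0.4, 3.2]
finger_gap: 0.0459
```

```bash
python3 - <<'E'
from h import *
s=telemetry.get_state(); print(s['t'],s['position'],s['tool_rot'],s['finger_gap'],s['torque'],s['force'],s['joints'])
E
```

```text
7.15 [0.56160931 0.20739247 0.00516178] [3.13920660e+00 5.39907168e-04 2.26272274e+00] 0.0458520354095007 [ 0.00484133  0.04160176 -0.09057748] [0.11967595 0.44152311 3.24610104] [-0.78172212  0.56035468  0.44646589  1.87102299 -0.33224997  0.78116153
  0.53514168]
```

Call:
{"name": "apply_moves", "arguments": {
  "plan": [
    {"dx": 0, "dy": 0, "dz": 0.006, "wx": 0, "wy": 0, "wz": 0.5, "fingers": 0},
    {"dx": 0, "dy": 0, "dz": 0.012, "wx": 0, "wy": 0, "wz": 1.0, "fingers": 0},
    {"dx": 0, "dy": 0, "dz": 0.017, "wx": 0, "wy": 0, "wz": 1.5, "fingers": 0},
    {"dx": 0, "dy": 0, "dz": 0.022, "wx": 0, "wy": 0, "wz": 2.0, "fingers": 0},
    {"dx": 0, "dy": 0, "dz": 0.028, "wx": 0, "wy": 0, "wz": 2.5, "fingers": 0}
  ]
}}

```text
t: 7.65
position: [0.5626, 0.208, 0.0041]
tool_rot: [3.137, -0.0, 1.913]
force: [3.0, 0.6, 0.5]
finger_gap: 0.0461
```

```bash
python3 - <<'E'
from h import *
s=telemetry.get_state(); print(s['t'],s['position'],s['tool_rot'],s['finger_gap'],s['torque'],s['force'],s['joints'])
E
```

```text
7.65 [0.56263328 0.20799073 0.00411964] [ 3.13680309e+00 -4.87133497e-04  1.91317694e+00] 0.04607385210415695 [ 0.21066495 -0.34937909  0.11041044] [2.98401044 0.56286721 0.45935917] [-0.84416702  0.58056153  0.52696234  1.87341986 -0.39983053  0.78842549
  0.23917144]
```

Call:
{"name": "apply_moves", "arguments": {
  "plan": [
    {"dx": 0, "dy": 0, "dz": 0.006, "wx": 0, "wy": 0, "wz": 0.5, "fingers": 0},
    {"dx": 0, "dy": 0, "dz": 0.012, "wx": 0, "wy": 0, "wz": 1.0, "fingers": 0},
    {"dx": 0, "dy": 0, "dz": 0.017, "wx": 0, "wy": 0, "wz": 1.5, "fingers": 0},
    {"dx": 0, "dy": 0, "dz": 0.017, "wx": 0, "wy": 0, "wz": 2.0, "fingers": 0}
  ]
}}

```text
t: 8.05
position: [0.5637, 0.2085, 0.0036]
tool_rot: [3.135, -0.0, 1.642]
force: [3.8, 0.4, 1.9]
finger_gap: 0.0453
```

```bash
python3 - <<'E'
from h import *
s=telemetry.get_state(); print(s['t'],s['position'],s['tool_rot'],s['finger_gap'],s['torque'],s['force'])
E
```

```text
8.05 [0.56368047 0.20848876 0.0036339 ] [ 3.13476524e+00 -2.18056029e-04  1.64231542e+00] 0.04525419100656899 [-0.2627756  -0.66231621  0.27509246] [3.80982567 0.35964455 1.91060582]
```

Call:
{"name": "apply_moves", "arguments": {
  "plan": [
    {"dx": 0, "dy": 0, "dz": 0, "wx": 0, "wy": 0, "wz": 0.5, "fingers": 0},
    {"dx": 0, "dy": 0, "dz": 0, "wx": 0, "wy": 0, "wz": 1.0, "fingers": 0},
    {"dx": 0, "dy": 0, "dz": 0, "wx": 0, "wy": 0, "wz": 1.5, "fingers": 0},
    {"dx": 0, "dy": 0, "dz": 0, "wx": 0, "wy": 0, "wz": 1.5, "fingers": 0}
  ]
}}

```text
t: 8.45
position: [0.5649, 0.2106, 0.0038]
tool_rot: [3.132, -0.003, 1.437]
force: [5.6, 3.4, -1.1]
finger_gap: 0.0448
```

```bash
python3 - <<'E'
from h import *
s=telemetry.get_state(); print(s['t'],s['position'],s['tool_rot'],s['finger_gap'],s['torque'],s['force'])
E
```

```text
8.45 [0.5648863  0.21064951 0.00384523] [ 3.13236831 -0.00344751  1.43694275] 0.04484523759690039 [ 0.67439642 -1.15513191  1.56307711] [ 5.64385186  3.38648077 -1.06943103]
```

The torque jumped to 1.56 N m, far above the 0.1 N m running torque, after about 83° of turn. That means the ring is at the stop. I'll open and retreat upward.

Call:
{"name": "apply_moves", "arguments": {
  "plan": [
    {"dx": 0, "dy": 0, "dz": 0, "wx": 0, "wy": 0, "wz": 0, "fingers": 85},
    {"dx": 0, "dy": 0, "dz": 0, "wx": 0, "wy": 0, "wz": 0, "fingers": 85},
    {"dx": 0, "dy": 0, "dz": 0, "wx": 0, "wy": 0, "wz": 0, "fingers": 85},
    {"dx": 0, "dy": 0, "dz": 0, "wx": 0, "wy": 0, "wz": 0, "fingers": 85},
    {"dx": 0, "dy": 0, "dz": 0, "wx": 0, "wy": 0, "wz": 0, "fingers": 85},
    {"dx": 0, "dy": 0, "dz": 0, "wx": 0, "wy": 0, "wz": 0, "fingers": 85},
    {"dx": 0, "dy": 0, "dz": -0.5, "wx": 0, "wy": 0, "wz": 0, "fingers": 85},
    {"dx": 0, "dy": 0, "dz": -1.2, "wx": 0, "wy": 0, "wz": 0, "fingers": 85},
    {"dx": 0, "dy": 0, "dz": -2.2, "wx": 0, "wy": 0, "wz": 0, "fingers": 85},
    {"dx": 0, "dy": 0, "dz": -3.2, "wx": 0, "wy": 0, "wz": 0, "fingers": 85},
    {"dx": 0, "dy": 0, "dz": -4.0, "wx": 0, "wy": 0, "wz": 0, "fingers": 85},
    {"dx": 0, "dy": 0, "dz": -4.0, "wx": 0, "wy": 0, "wz": 0, "fingers": 85}
  ]
}}

```text
t: 9.65
position: [0.5647, 0.2074, 0.168]
tool_rot: [3.133, -0.006, 1.424]
force: [0.5, 0.6, 0.7]
finger_gap: 0.0851
```

```bash
python3 - <<'E'
from h import *
s=telemetry.get_state(); print(s['t'],s['position'],s['tool_rot'],s['finger_gap'],s['torque'],s['force'],s['joints'])
a=imaging.read_camera('top');b=imaging.read_camera('scene')
A=cv2.resize(a[180:260,280:400],None,fx=5,fy=5,interpolation=cv2.INTER_CUBIC)
B=cv2.resize(b[190:290,260:380],None,fx=4,fy=4,interpolation=cv2.INTER_CUBIC)
B0=cv2.resize(cv2.imread('pics/scene0.png')[190:290,260:380],None,fx=4,fy=4,interpolation=cv2.INTER_CUBIC)
cv2.imwrite('pics/f1.png',A)
cv2.imwrite('pics/f2.png',np.hstack([B0[:,:400],B[:,:400]]))
E
```

```text
9.65 [0.56470428 0.20739801 0.16798848] [ 3.13305273 -0.00642318  1.42416195] 0.0850885897375845 [-0.01389987 -0.06764778 -0.00083352] [0.45179835 0.63691112 0.66447648] [-1.05278585  0.39475754  0.78731211  1.78623217 -0.31640748  1.07994034
 -0.30197006]
```

View pics/f2.png

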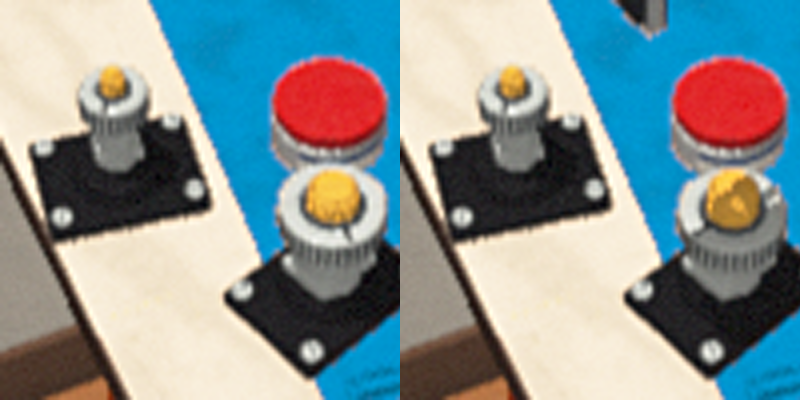

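View pics/f1.png

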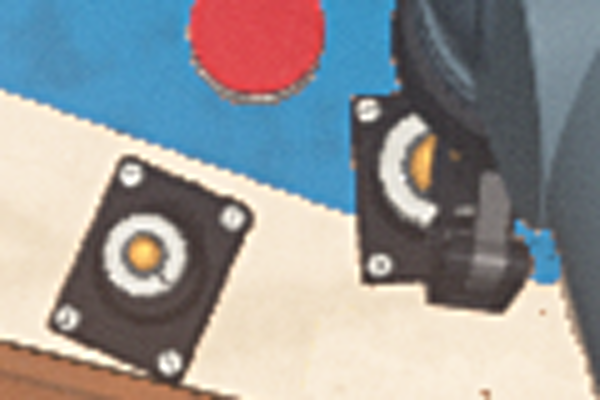

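```bash
python3 - <<'E'
from h import *
c=np.array([.5622,.2045])
for z0 in(.0715,):
  for (u,v,z) in((346.6,249.2,.0725),(332.6,247.6,.068)):
    p=onz('scene',u,v,z)[:2]; 
    for c in([.5622,.2045],[.5605,.2030],[.562,.2067]):
        d=p-c;print(z,p.round(4),np.hypot(*d).round(4),np.arctan2(d[1],d[0]).round(3))
# ring bright-pixel vertical extent: ring/column diff in scene, sink in px per mm
c_=onz('scene',342.75,241.4,.07);print(c_)
# wrist view of ring now: exact mark + height from ellipse
a=imaging.read_camera('wrist');cv2.imwrite('pics/w9.png',a);hsv=cv2.cvtColor(a,cv2.COLOR_BGR2HSV)
m=cv2.inRange(hsv,(12,90,80),(38,255,255));m[:130]=0;m[230:]=0;m[:,:260]=0;m[:,380:]=0
n,l,st,cc=cv2.connectedComponentsWithStats(m);i=1+st[1:,4].argmax();b=cc[i];print(b,st[i])
g=cv2.cvtColor(a,cv2.COLOR_BGR2GRAY).astype('float32')
# polar unwrap about ring centre from world circle r=.021 at z=.068
cal=imaging.calibration('wrist');s=telemetry.get_state();Rt=R.from_euler('xyz',s['tool_rot']).as_matrix();T=cal['T_tool_cam'];f=200/np.tan(np.radians(cal['fovy']/2))
def proj(P):
    q=T[:3,:3].T@(Rt.T@(P-s['position'])-T[:3,3]);th=np.arctan2(np.hypot(q[0],q[1]),q[2]);k=f*th/np.hypot(q[0],q[1]);return q[0]*k+cal['cx'],q[1]*k+cal['cy']
ctr=onz('wrist',*b,.083);print(ctr)
for im,name in((g,'now'),):
  for A in range(-180,180,10):
    t=np.radians(A);u,v=proj(np.r_[ctr[:2]+.0215*np.array([np.cos(t),np.sin(t)]),.068])
    print(A,int(cv2.getRectSubPix(im,(1,1),(u,v))[0,0]),end='; ')
E
```

```text
0.0725 [0.5538 0.1846] 0.0216 -1.97
0.0725 [0.5538 0.1846] 0.0196 -1.92
0.0725 [0.5538 0.1846] 0.0236 -1.926
0.068 [0.5393 0.2059] 0.0229 3.079
0.068 [0.5393 0.2059] 0.0214 3.004
0.068 [0.5393 0.2059] 0.0227 -3.108
[0.56187936 0.20366394 0.07      ]
[321.8498452  188.85758514] [309 174  27  30 646]
[0.56217124 0.20869754 0.083     ]
-180 182; -170 81; -160 125; -150 125; -140 124; -130 124; -120 123; -110 121; -100 123; -90 122; -80 123; -70 123; -60 119; -50 119; -40 122; -30 120; -20 119; -10 179; 0 177; 10 175; 20 169; 30 164; 40 159; 50 144; 60 151; 70 137; 80 146; 90 139; 100 150; 110 150; 120 159; 130 169; 140 170; 150 182; 160 173; 170 182;
```

```bash
python3 - <<'E'
from h import *
cal=imaging.calibration('wrist');T=cal['T_tool_cam'];f=200/np.tan(np.radians(cal['fovy']/2))
def ana(fn,pos,rot,b,ztop):
    g=cv2.cvtColor(cv2.imread(fn),cv2.COLOR_BGR2GRAY).astype('float32');Rt=R.from_euler('xyz',rot).as_matrix()
    o=np.array(pos)+Rt@T[:3,3]
    p=np.array([b[0]-cal['cx'],b[1]-cal['cy']]);r=np.hypot(*p);d=Rt@T[:3,:3]@np.r_[np.sin(r/f)*p/r,np.cos(r/f)];ctr=o+d*(.083-o[2])/d[2]
    out=[]
    for A in range(-180,180,2):
        vals=[]
        for rr in(.019,.0205,.022):
            t=np.radians(A);P=np.r_[ctr[:2]+rr*np.array([np.cos(t),np.sin(t)]),ztop]
            q=T[:3,:3].T@(Rt.T@(P-pos)-T[:3,3]);k=f*np.arctan2(np.hypot(q[0],q[1]),q[2])/np.hypot(q[0],q[1])
            vals.append(cv2.getRectSubPix(g,(1,1),(q[0]*k+cal['cx'],q[1]*k+cal['cy']))[0,0])
        out.append((np.mean(vals),A))
    print(fn,[(int(v),A) for v,A in sorted(out)[:6]])
s=telemetry.get_state();print(s['t'],s['position'],s['force'])
ana('pics/w2.png',[.5622,.2051,.1611],[np.pi,0,2.889],(320.21,190.7),.0715)
ana('pics/w9.png',s['position'],s['tool_rot'],(321.85,188.86),.068)
E
```

```text
9.8 [0.5596212  0.20650962 0.16165832] [ 0.50385888 -0.60119353  0.2404597 ]
pics/w2.png [(76, -106), (77, -104), (119, -108), (128, -102), (154, -110), (159, 156)]
pics/w9.png [(78, -168), (82, -170), (93, -166), (111, -164), (116, -172), (118, -90)]
```

The mark has turned from -105° to -168°. That is 63° or 1.10 rad, inside the possible 0.70–1.38, and the tool turned 83°, so the last part slipped or wound up. The torque readings leave some doubt, so I'll re-grip and push once more to be sure.

Call:
{"name": "apply_moves", "arguments": {
  "plan": [
    {"dx": 0, "dy": 0.04, "dz": 1.0, "wx": 0, "wy": 0, "wz": 0, "fingers": 85},
    {"dx": 0, "dy": 0.04, "dz": 2.0, "wx": 0, "wy": 0, "wz": 0, "fingers": 85},
    {"dx": 0, "dy": 0.04, "dz": 2.8, "wx": 0, "wy": 0, "wz": 0, "fingers": 85},
    {"dx": 0, "dy": 0.04, "dz": 3.5, "wx": 0, "wy": 0, "wz": 0, "fingers": 85},
    {"dx": 0, "dy": 0.04, "dz": 3.9, "wx": 0, "wy": 0, "wz": 0, "fingers": 85},
    {"dx": 0, "dy": 0.04, "dz": 3.95, "wx": 0, "wy": 0, "wz": 0, "fingers": 85},
    {"dx": 0, "dy": 0.04, "dz": 3.95, "wx": 0, "wy": 0, "wz": 0, "fingers": 85},
    {"dx": 0, "dy": 0.04, "dz": 3.95, "wx": 0, "wy": 0, "wz": 0, "fingers": 0},
    {"dx": 0, "dy": 0.04, "dz": 3.95, "wx": 0, "wy": 0, "wz": 0, "fingers": 0},
    {"dx": 0, "dy": 0.04, "dz": 3.95, "wx": 0, "wy": 0, "wz": 0, "fingers": 0},
    {"dx": 0, "dy": 0.04, "dz": 3.95, "wx": 0, "wy": 0, "wz": 0, "fingers": 0},
    {"dx": 0, "dy": 0.04, "dz": 3.95, "wx": 0, "wy": 0, "wz": 0, "fingers": 0}
  ]
}}

```text
t: 11.0
position: [0.5642, 0.2067, 0.0063]
tool_rot: [3.138, -0.002, 1.425]
force: [1.2, -1.0, 7.1]
finger_gap: 0.0448
```

Call:
{"name": "apply_moves", "arguments": {
  "plan": [
    {"dx": 0, "dy": 0, "dz": 0, "wx": 0, "wy": 0, "wz": 0, "fingers": 0},
    {"dx": 0, "dy": 0, "dz": 0, "wx": 0, "wy": 0, "wz": 0.5, "fingers": 0},
    {"dx": 0, "dy": 0, "dz": 0, "wx": 0, "wy": 0, "wz": 1.0, "fingers": 0},
    {"dx": 0, "dy": 0, "dz": 0, "wx": 0, "wy": 0, "wz": 1.5, "fingers": 0},
    {"dx": 0, "dy": 0, "dz": 0, "wx": 0, "wy": 0, "wz": 2.0, "fingers": 0},
    {"dx": 0, "dy": 0, "dz": 0, "wx": 0, "wy": 0, "wz": 2.0, "fingers": 0}
  ]
}}

```text
t: 11.6
position: [0.5661, 0.2096, 0.0063]
tool_rot: [3.134, -0.004, 1.16]
force: [4.7, 0.9, 1.6]
finger_gap: 0.0451
```

```bash
python3 - <<'E'
from h import *
s=telemetry.get_state(); print(s['t'],s['position'],s['tool_rot'],s['finger_gap'],s['torque'],s['force'],s['joints'])
E
```

```text
11.6 [0.56614579 0.20960156 0.00630354] [ 3.1336621  -0.00369924  1.16049694] 0.045086147073718434 [ 0.39274758 -0.98520038  2.43608238] [4.65780793 0.93745267 1.55805635] [-0.98250895  0.63854199  0.71135518  1.87246062 -0.55195376  0.82830458
 -0.39636948]
```

The torque was 2.4 N m on a firm grip, so the stop is hard. Now releasing and retreating.

Call:
{"name": "apply_moves", "arguments": {
  "plan": [
    {"dx": 0, "dy": 0, "dz": 0, "wx": 0, "wy": 0, "wz": 0, "fingers": 85},
    {"dx": 0, "dy": 0, "dz": 0, "wx": 0, "wy": 0, "wz": 0, "fingers": 85},
    {"dx": 0, "dy": 0, "dz": 0, "wx": 0, "wy": 0, "wz": 0, "fingers": 85},
    {"dx": 0, "dy": 0, "dz": 0, "wx": 0, "wy": 0, "wz": 0, "fingers": 85},
    {"dx": 0, "dy": 0, "dz": 0, "wx": 0, "wy": 0, "wz": 0, "fingers": 85},
    {"dx": 0, "dy": 0, "dz": 0, "wx": 0, "wy": 0, "wz": 0, "fingers": 85},
    {"dx": 0, "dy": 0, "dz": -0.5, "wx": 0, "wy": 0, "wz": 0, "fingers": 85},
    {"dx": 0, "dy": 0, "dz": -1.2, "wx": 0, "wy": 0, "wz": 0, "fingers": 85},
    {"dx": 0, "dy": 0, "dz": -2.2, "wx": 0, "wy": 0, "wz": 0, "fingers": 85},
    {"dx": 0, "dy": 0, "dz": -3.2, "wx": 0, "wy": 0, "wz": 0, "fingers": 85},
    {"dx": 0, "dy": 0, "dz": -4.0, "wx": 0, "wy": 0, "wz": 0, "fingers": 85},
    {"dx": 0, "dy": 0, "dz": -4.0, "wx": 0, "wy": 0, "wz": 0, "fingers": 85}
  ]
}}

```text
t: 12.8
position: [0.5662, 0.207, 0.1699]
tool_rot: [3.135, -0.008, 1.145]
force: [0.6, 1.5, 0.3]
finger_gap: 0.0849
```

```bash
python3 - <<'E'
from h import *
cal=imaging.calibration('wrist');T=cal['T_tool_cam'];f=200/np.tan(np.radians(cal['fovy']/2))
imaging.read_camera('wrist');imaging.read_camera('wrist');imaging.read_camera('wrist')
s=telemetry.get_state();a=imaging.read_camera('wrist');cv2.imwrite('pics/w10.png',a)
print(s['t'],s['position'],s['force'],s['finger_gap'],s['dq'].round(3))
hsv=cv2.cvtColor(a,cv2.COLOR_BGR2HSV);m=cv2.inRange(hsv,(12,90,80),(38,255,255));m[:130]=0;m[230:]=0;m[:,:260]=0;m[:,380:]=0
n,l,st,cc=cv2.connectedComponentsWithStats(m);b=cc[1+st[1:,4].argmax()];print(b)
g=cv2.cvtColor(a,cv2.COLOR_BGR2GRAY).astype('float32');ctr=onz('wrist',*b,.083);pos=s['position'];Rt=R.from_euler('xyz',s['tool_rot']).as_matrix();out=[]
for A in range(-180,180,2):
    v=[]
    for rr in(.019,.0205,.022):
        t=np.radians(A);P=np.r_[ctr[:2]+rr*np.array([np.cos(t),np.sin(t)]),.068]
        q=T[:3,:3].T@(Rt.T@(P-pos)-T[:3,3]);k=f*np.arctan2(np.hypot(q[0],q[1]),q[2])/np.hypot(q[0],q[1])
        v.append(cv2.getRectSubPix(g,(1,1),(q[0]*k+cal['cx'],q[1]*k+cal['cy']))[0,0])
    out.append((int(np.mean(v)),A))
print(sorted(out)[:6])
E
```

```text
12.95 [0.56124083 0.20631361 0.16365994] [0.12486124 0.13409805 0.04644229] 0.08546899940424477 [ 0.004  0.023 -0.017  0.023 -0.001  0.001 -0.   ]
[321.91236307 187.16431925]
[(78, -168), (91, -170), (91, -166), (111, -164), (113, -172), (121, -58)]
```

The mark is still at -168°, so the ring did not move under the second push. It is seated.

```bash
python3 -c "
from station import job
print(job.hand_in())"
```

```text
the job is handed in; nothing more can be done
None
```

The ring gauge on the thicker stud is screwed down to the shoulder and released, and the job was handed in at about 13 s.

- **Turn:** the mark on the ring moved about 63° (1.10 rad) clockwise, which is inside the possible 0.70–1.38 rad.
- **Stop:** torque rose to about 1.6 N m, against about 0.1 N m to turn the ring. I gripped it again and pushed to about 2.4 N m, and the mark stayed at -168°.
- **After release:** the open gripper is about 0.1 m above the ring, with near-zero force on it. I did not approach the thinner stud, and its ring looked the same in the before and after pictures taken before the re-grip.

**What disagreed:**
- **Finger length:** the fingers end about 40–45 mm short of where the stated TCP puts them. My first close therefore pinched the tip of the brass stud lightly (about 6 N). I reopened and went 34 mm lower.
- **Opening reading:** the reported finger opening was about 4–5 mm under the true widths.
- **Ring position:** the fixed and wrist cameras differed by 2–3 mm on the ring's position. I followed the wrist camera.
- **Not checked:** I did not measure the seated height on its own. That it is seated rests on the turn angle and the hard stop.

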